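Gauge the rolling mill's gearbox level

ROBOT

A 7-joint arm with a two-finger parallel gripper is mounted at the origin on the work surface. World frame = base frame: x ahead of the robot, y to its left, z up, the work surface at z = 0. Lengths are in m, angles in degrees, forces in N, time in s.
With the tool pointing down it reaches from about 0.35 to 0.9 m from the base axis. Payload 8.1 kg.
Tool frame: the origin (TCP) lies between the finger pads; the fingertips stand 25 mm ahead of it and the grasp point (between the pads) lies 6 mm ahead of it; z points along the fingers, y is the line along which they close (so a half turn about z gives the same grasp; the last joint's range is limited). The gripper opens to 85 mm and grips with 20 to 120 N. Pads are 22 mm wide; open, the fingers measure 114 mm over their backs; the gripper's body (76 mm by 85 mm) begins 54 mm behind the grasp point. The pads swing forward as they close: fully open they stand 13 mm farther back than shut.
Start: joints at [-77.785, 24.895, 1.432, 90.138, -0.665, 64.973, -4.303], TCP at [0.194, 0.594, 0.256] pointing down, gripper open.
Joint ranges: [-149.89, 149.89], [-25.12, 119.58], [-72.63, 75.52], [4.76, 147.25], [-75.54, 255.54], [6.69, 114.76], [-157.13, 157.13]. Speed limits (degrees/s): [127.2, 127.2, 172.46, 172.46, 180, 180, 180].

INTERFACE

Orientations are given as [roll, pitch, yaw] about the fixed x, y, z axes, in that order (R = Rz(yaw) Ry(pitch) Rx(roll)).
In Python, from rig import r, viewer gives the robot as it stands. The module is installed in compiled form; this text tells all that it offers.
- The arm moves only by the shell command python3 -m crank 'ROWS' [FORCE]. ROWS is JSON, a list of rows, each an object with "dp": the shift along the tool's x, y, z in m, a list of three; "roll": the turn about the tool's z in rad; "jaw": the opening, from 0 (shut) to 1 (fully open). A call has 1 to 12 rows; each row shifts and turns the commanded pose from where the row before left it, along the tool's axes as they then stand; what a row does not reach is not made up. A row lasts 1/8 s, in which the tool goes at most 62.5 mm and 10.7 degrees, less where a joint would pass 70% of its speed; a pose out of reach is approached as far as the arm can. A call with a gripper value outside its range is refused whole. The fingers move at their own pace and stop on an object; FORCE is the grip in N (left out, the last holds). Time passes only in rows, so rows that do not move let the fingers close. It gives the time, the measured TCP pose, the force, the opening and the grip force at its end, in the units of the state.
- r.sense(): the state, without advancing time (a new reading comes with each control period).
- viewer.capture(name): name is "scene" or "top"; returns a dict with "frame" (384x512x3 uint8, blue, green, red), "z_map" (384x512 float32, m along the optical axis (not along the pixel's ray), 0 where there is no reading), "fx", "fy", "cx", "cy" (pixels), "R" (3x3) and "t" (3): a world point X has camera coordinates R X + t. Camera axes: x right, y down, z forward; pixel columns grow to the right and rows downward; lengths in m; the calibration is good to about 2 mm. A picture is of the moment at which its call begins.
- r.finish_job(): hands the job in; it is judged then, once.
The state is a dict: "t": time; "joint_positions": joint angles; "joint_vel": joint speeds; "joint_efforts": joint torques, N m; "tool_pos": TCP position; "eef_rot": TCP orientation; "contact_force": force on the tool from outside, world axes, zero at the start; "moment": the same for the moment, N m; "width": opening from 0.0 (shut) to 1.0 (fully open); "grip_force": force on a finger pad.
Only numpy, scipy, OpenCV 4.12 (cv2) and the standard library are available. Lean on these libraries where they do the work, as an engineer would, in place of code of your own. Each camera call takes 0.05 s, during which the arm holds its last target. There are 200 camera calls.

TASK

Check the gearbox level of the jeweller's rolling mill: take the gauge rod (the one with the round collar) from the cradle, slide it gently down the sloping guide tube on the mill until its collar stops on the tube's mouth, then draw it right out again. Finish while still holding the rod in the gripper, level and still, with its tip about 10 cm above the middle of the white reading tile. Leave everything else where it is.

Things in the scene. Friction and masses are not known exactly. Their poses are not given: they have to be found in the camera images.
- gauge_rod: steel gauge rod, 206 mm, ~100 g. Origin on its axis mid-grip, x axis along it to the tip. Flat-sided grip 80 mm long (x -40 to 40), 14 wide (y), 18 high (z); 8 mm neck; round collar 36 mm across (x 55 to 61); 8 mm shaft, rounded tip at x 166. Balances ~25 mm tipward of the origin. Starts level in the cradle, axis 50 mm above the table, its 14 mm width level, so gripped across y from above
- collar_face (a point): point on the gauge rod's axis at the collar's face towards the tip, 61 mm from the rod's origin
- rod_tip (a point): the gauge rod's tip, on its axis, 166 mm from its origin; moves with the rod
- guide_tube: fixed steel tube on the mill's gearbox. Origin at the centre of its mouth (rim plane), 115 mm above the table; z axis along the tube, out of the mouth, rising 35 degrees above level. Bore 14 mm; the mouth flares over the last 22 mm to about 30 mm inside, 38 mm outside. 115 mm deep, so the collar lands on the rim before the tip reaches the end
- mill: fixed green and steel rolling mill; origin on the table straight below the tube's mouth, y axis: level direction to which the tube opens. Only the tube and its bracket from y 0 to -105 mm; behind, the gearbox, 140 mm wide (x), 130 high; then the roll stand to y -350 mm, 210 high; base plate 150 wide, 12 thick, from y -50
- cradle: fixed wooden rod cradle, 160 mm (x, along the rods) by 150 (y), origin under its centre, base board 12 thick. Holds two rods parallel, tips to +x, axes at y +47.5 and -47.5 mm (which is where varies), grip centres at x -30. Open-topped notched rests, 10 mm thick, up to 56 mm high, at x -64 and 62; rods lift straight up
- tile_top (a point): centre of the top face of the fixed white ceramic reading tile, 110 mm square, 8 mm thick, flat on the table
- mandrel: bystander: stepped steel mandrel, 199 mm long, round 18 mm handle and no collar, lying beside the gauge rod in the cradle; origin at the handle's middle, on its axis
- jar: bystander: jar, 48 mm across, 55 mm high, origin under its centre
- pliers: bystander: flat-nose pliers lying flat, 130 mm long, about 15 mm high
- bead_tray: bystander: white divided bead tray 130 x 100 x 22 mm
- dish: bystander: white dish, 90 mm across, 20 mm high
- hammer: bystander: small hammer lying down
- tape: bystander: paper tape roll, 90 mm across, 22 mm high
- bench_block: bystander: steel bench block 60 x 60 x 20 mm
Not all that is in view belongs to the job. Leave any yellow look-alike of the gauge_rod alone.

How it is judged:
By the outcome, as a careful person would: the job done as asked, in the order asked, and still so for the second after the job is handed in, while the arm keeps its last pose, push and grip.
It also fails if it takes over 54 s, if anything falls off the work surface, if the arm or the gripper's body presses on something with over 40 N, if the wrist force passes 120 N, or if a joint passes its speed limit or range.

## Working session

There is one attempt and no reset: what is moved stays moved. The work goes in short steps, Python scripts to look and compute and a shell command to move; the robot and the scene stay as the last step left them, time stands still between calls to the robot, and variables do not carry over. Pictures are saved under pics/ and viewed, at most 10 in all, crops included, and the job is handed in when it is done.

```bash
mkdir -p pics; cat > h.py <<'E'
import numpy as np, cv2
from rig import r, viewer
from scipy.spatial.transform import Rotation as Ro
def cap(n):
    c=viewer.capture(n); c['R']=np.array(c['R']); c['t']=np.array(c['t']); return c
def world(c,u,v,z=None):
    d=np.array([(u-c['cx'])/c['fx'],(v-c['cy'])/c['fy'],1.])
    o=-c['R'].T@c['t']; w=c['R'].T@d
    if z is None: return o+w*c['z_map'][int(round(v)),int(round(u))]
    return o+w*(z-o[2])/w[2]
def cloud(c):
    v,u=np.mgrid[0:384,0:512]; d=np.stack([(u-c['cx'])/c['fx'],(v-c['cy'])/c['fy'],np.ones(u.shape)],-1)*c['z_map'][...,None]
    return (d-c['t'])@c['R']
E
python3 - <<'E'
from h import *
import pickle
D={}
for n in('scene','top'):
    c=cap(n);D[n]=c;cv2.imwrite(f'pics/{n}0.png',cv2.resize(c['frame'],(800,600),interpolation=cv2.INTER_CUBIC)); print(n,c['fx'],-c['R'].T@c['t'],c['R'][2])
pickle.dump(D,open('d.pkl','wb')); print(r.sense())
E
```

```text
scene 447.3786134804387 [1.46039844 0.23854942 1.06894249] [-0.67529217 -0.1027844  -0.73035324]
top 355.7912147779468 [0.40965414 0.11238717 1.06282464] [ 0.15353281 -0.0251051  -0.98782458]
{'t': 0.1, 'joint_positions': array([-77.78605399,  24.93283465,   1.43058997,  90.18572361,
        -0.66480104,  64.97562628,  -4.3035781 ]), 'joint_vel': array([ 0.02206446, -0.12271686,  0.00530174, -0.18220281,  0.02540405,
       -0.05550275, -0.07022285]), 'joint_efforts': array([ 3.11500749e-03, -6.71747732e+01,  1.02803282e+00, -3.16897666e+01,
        1.57630141e-02,  7.28073632e-03,  1.26610121e-05]), 'tool_pos': array([0.19400133, 0.59365659, 0.25558792]), 'eef_rot': array([-1.79914451e+02,  7.49220989e-03,  1.61903044e+02]), 'contact_force': array([0.33749808, 0.22277497, 0.3382726 ]), 'moment': array([-0.04232689, -0.00512468, -0.06049519]), 'grip_force': 0.0, 'width': 1.0018917564875396}
```

View pics/scene0.png

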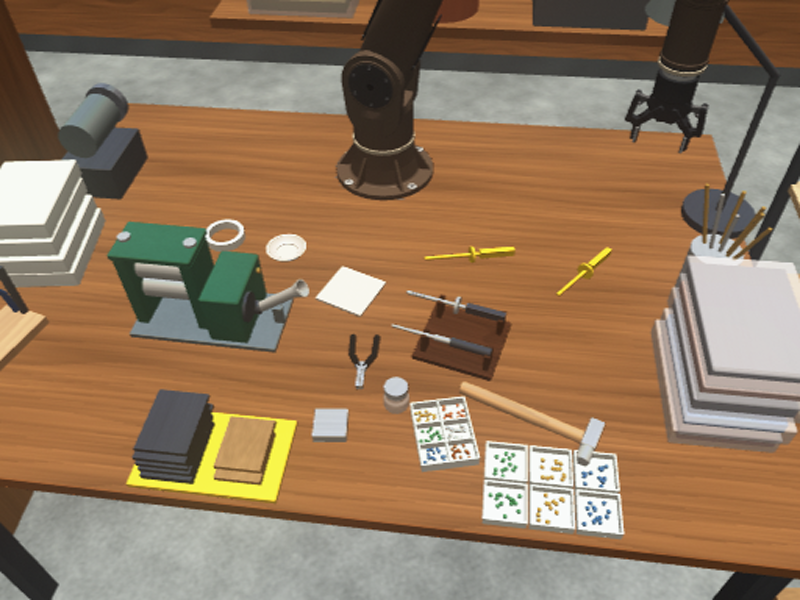

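View pics/top0.png

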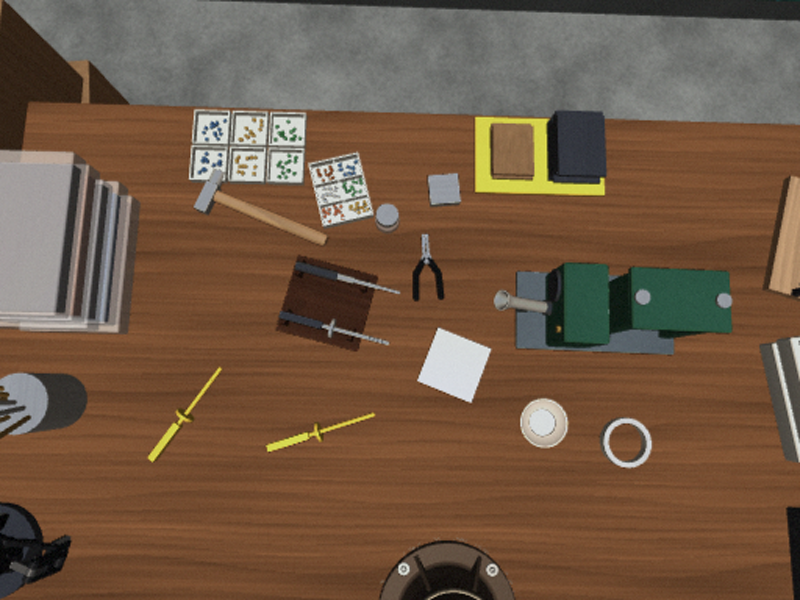

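Top view (800-px picture): the gauge rod lies in the cradle from about (281,316) to (388,344), with its collar at (331,327). The tube mouth is at (500,300) and the tile centre at (454,365). The yellow look-alikes lie clear of all three. Scene view: collar at (457,305), mouth at (301,289).

The rows cannot tilt the tool, so the rod will have to pivot between the pads, using the flare. Next I'll measure positions.

```bash
python3 - <<'E'
from h import *
import pickle
D=pickle.load(open('d.pkl','rb'))
np.set_printoptions(precision=4,suppress=True)
s=.64
c=D['top']
P=lambda u,v,z:world(c,u*s,v*s,z)
print('butt',P(281,316,.055),'collar',P(331,327,.05),'tip',P(388,344,.05),'mouth',P(500,300,.115))
for n in D:
    c=D[n];X=cloud(c);ok=c['z_map']>0;hsv=cv2.cvtColor(c['frame'],cv2.COLOR_BGR2HSV)
    # tile: white blob
    t0=P(454,365,.008) if n=='top' else t0
    m=((hsv[...,1]<40)&(hsv[...,2]>190)&ok&(np.linalg.norm(X[...,:2]-t0[:2],axis=2)<.085)&(X[...,2]<.03)).astype(np.uint8)
    q=cv2.minAreaRect(cv2.findNonZero(m)); print(n,'tile',world(c,*q[0],.008),'z',np.median(X[m>0],0)[2],m.sum())
    if n=='top': co=P(331,327,.05); mo=P(500,300,.115); mid=co
    # rod
    d=X-mid
    m=ok&(X[...,2]>.04)&(X[...,2]<.075)&(np.linalg.norm(d[...,:2],axis=2)<.14)
    k,lab=cv2.connectedComponents(m.astype(np.uint8),connectivity=8)
    for i in range(1,k):
        Y=X[lab==i]
        if len(Y)<25: continue
        a=np.linalg.svd((Y-Y.mean(0))[:,:2],full_matrices=False)[2][0]; a=a*np.sign(-a[1]) 
        p=(Y-Y.mean(0))[:,:2]@a
        print(n,'comp',len(Y),Y.mean(0),'dir',np.degrees(np.arctan2(a[1],a[0])),'ends',Y.mean(0)[:2]+a*p.min(),Y.mean(0)[:2]+a*p.max(),'zmax',Y[:,2].max())
    # tube pts
    m=ok&(np.linalg.norm(X[...,:2]-mo[:2],axis=2)<.10)&(X[...,2]>.045)&(X[...,2]<.15)&~((hsv[...,1]>90))
    Y=X[m]; a=np.linalg.svd(Y-Y.mean(0),full_matrices=False)[2][0]; a*=np.sign(a[1])
    print(n,'tube',len(Y),Y.mean(0),a,'elev',np.degrees(np.arcsin(a[2])),'az',np.degrees(np.arctan2(a[1],a[0])),'zmax',Y[:,2].max(), 'ymax',Y[:,1].max())
    # gearbox green: orientation
    m=ok&(hsv[...,0]>50)&(hsv[...,0]<90)&(hsv[...,1]>90)&(X[...,2]>.12)&(X[...,2]<.14)&(np.linalg.norm(X[...,:2]-mo[:2],axis=2)<.26)
    m=cv2.morphologyEx(m.astype(np.uint8),cv2.MORPH_OPEN,np.ones((5,5)))>0
    Y=X[m][:,:2].astype(np.float32); q=cv2.minAreaRect(Y*1000);print(n,'gear',q)
    cv2.imwrite(f'pics/z{n}.png',c['frame'])
    r0=(150,110) if n=='scene' else (300,170)
tp=cv2.resize(D['top']['frame'][140:240,150:370],(770,350),interpolation=cv2.INTER_CUBIC);cv2.imwrite('pics/crop_top.png',tp)
sc=cv2.resize(D['scene']['frame'][170:250,140:340],(800,320),interpolation=cv2.INTER_CUBIC);cv2.imwrite('pics/crop_sc.png',sc)
cv2.imwrite('pics/crops.png',np.vstack([cv2.resize(tp,(600,273)),cv2.resize(sc,(600,240))]))
E
```

```text
butt [0.5219 0.3092 0.055 ] collar [0.5041 0.2187 0.05  ] tip [0.4751 0.1143 0.05  ] mouth [ 0.5505 -0.078   0.115 ]Traceback (most recent call last):
  File "<stdin>", line 12, in <module>
NameError: name 't0' is not defined
```

```bash
cat > m.py <<'E'
from h import *
import pickle
D=pickle.load(open('d.pkl','rb'))
np.set_printoptions(precision=4,suppress=True)
s=.64
c=D['top']
P=lambda u,v,z:world(c,u*s,v*s,z)
t0=P(454,365,.008);mid=P(331,327,.05);mo=P(500,300,.115)
for n in ('top','scene'):
    c=D[n];X=cloud(c);ok=c['z_map']>0;hsv=cv2.cvtColor(c['frame'],cv2.COLOR_BGR2HSV)
    m=((hsv[...,1]<40)&(hsv[...,2]>190)&ok&(np.linalg.norm(X[...,:2]-t0[:2],axis=2)<.085)&(X[...,2]<.03)).astype(np.uint8)
    q=cv2.minAreaRect(cv2.findNonZero(m)); print(n,'tile',world(c,*q[0],.008),'z',np.median(X[m>0],0)[2],m.sum())
    d=X-mid
    m=ok&(X[...,2]>.04)&(X[...,2]<.075)&(np.linalg.norm(d[...,:2],axis=2)<.14)
    k,lab=cv2.connectedComponents(m.astype(np.uint8),connectivity=8)
    for i in range(1,k):
        Y=X[lab==i]
        if len(Y)<25: continue
        a=np.linalg.svd((Y-Y.mean(0))[:,:2],full_matrices=False)[2][0]; a=a*np.sign(-a[1])
        p=(Y-Y.mean(0))[:,:2]@a
        print(n,'comp',len(Y),Y.mean(0),'dir',np.degrees(np.arctan2(a[1],a[0])),'ends',Y.mean(0)[:2]+a*p.min(),Y.mean(0)[:2]+a*p.max(),'zmax',Y[:,2].max())
    m=ok&(np.linalg.norm(X[...,:2]-mo[:2],axis=2)<.10)&(X[...,2]>.045)&(X[...,2]<.15)&~((hsv[...,1]>90))
    Y=X[m]; a=np.linalg.svd(Y-Y.mean(0),full_matrices=False)[2][0]; a*=np.sign(a[1])
    print(n,'tube',len(Y),Y.mean(0),a,'elev',np.degrees(np.arcsin(a[2])),'az',np.degrees(np.arctan2(a[1],a[0])),'zmax',Y[:,2].max(),'ymax',Y[:,1].max())
    m=ok&(hsv[...,0]>50)&(hsv[...,0]<90)&(hsv[...,1]>90)&(X[...,2]>.12)&(X[...,2]<.14)&(np.linalg.norm(X[...,:2]-mo[:2],axis=2)<.26)
    m=cv2.morphologyEx(m.astype(np.uint8),cv2.MORPH_OPEN,np.ones((3,3)))>0
    if m.any(): print(n,'gear',cv2.minAreaRect((X[m][:,:2]*1000).astype(np.float32)),m.sum())
tp=D['top']['frame'][140:240,150:370]
sc=D['scene']['frame'][170:250,140:340]
cv2.imwrite('pics/crops.png',np.vstack([cv2.resize(tp,(700,318),interpolation=cv2.INTER_CUBIC),cv2.resize(sc,(700,280),interpolation=cv2.INTER_CUBIC)]))
E
python3 m.py
```

```text
top tile [ 0.4413 -0.0104  0.008 ] z 0.007799551467432792 1331
top comp 333 [0.5983 0.2126 0.0545] dir -103.44112809864814 ends [0.6165 0.2891] [0.5705 0.0964] zmax 0.06312947031042754
top comp 347 [0.5051 0.2288 0.0555] dir -103.67805931013801 ends [0.5256 0.3133] [0.4773 0.1147] zmax 0.06930315272896037
top tube 311 [ 0.5497 -0.1167  0.0937] [0.0397 0.8756 0.4813] elev 28.77288035504109 az 87.40631541623986 zmax 0.13055601208400258 ymax -0.06929420580760273
top gear ((547.1411743164062, -227.57424926757812), (88.8765869140625, 138.14759826660156), 88.5530014038086) 1527
scene tile [ 0.4433 -0.0103  0.008 ] z 0.0073804047860576635 749
scene comp 331 [0.5098 0.2377 0.0536] dir -104.57529597805183 ends [0.5296 0.3137] [0.4785 0.1174] zmax 0.06975005550238625
scene comp 307 [0.601  0.2142 0.0533] dir -104.45969351625008 ends [0.6206 0.2899] [0.5709 0.0975] zmax 0.061285658342404944
scene tube 317 [ 0.5544 -0.1229  0.087 ] [-0.0611  0.8547  0.5156] elev 31.036532193762508 az 94.09206709545586 zmax 0.1315085075360507 ymax -0.06828676201564904
scene gear ((548.8759765625, -222.67445373535156), (78.1962661743164, 138.53053283691406), 88.91995239257812) 803
```

View pics/crops.png

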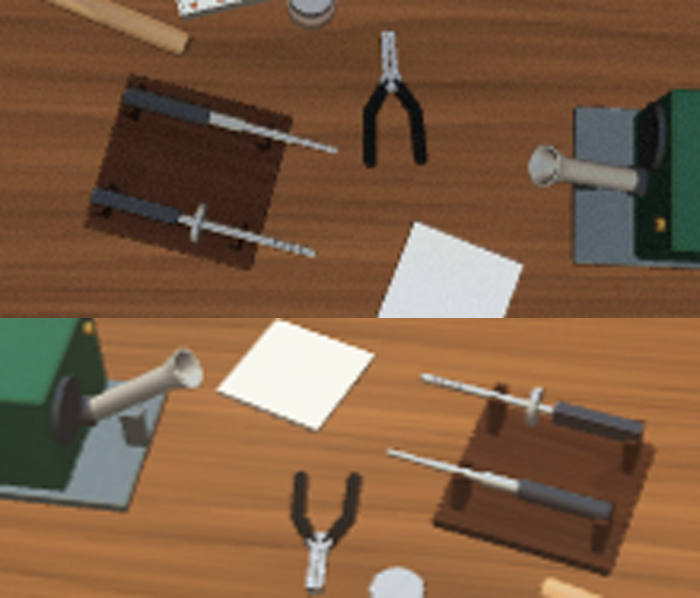

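The crop shows the rod (collar at about (198,222) in the upper part) and the tube mouth at (545,165) opening towards the rod.

| Item | Position or direction | Check |
|---|---|---|
| Rod direction | about −103.9° | length 204 mm, against 206 given |
| Rod origin | about (0.518, 0.276) | |
| Tube mouth | about (0.551, −0.078, 0.115) | gearbox front gives the same y |
| Tube opening azimuth | 88.7° | gearbox width 138 mm, against 140 given |
| Tile centre | (0.442, −0.010) | top face at 7.6 mm, against 8 given |

First I turn the tool to line up with the rod.

```bash
python3 -m crank '[{"dp":[0,0,0],"roll":0.166,"jaw":1},{"dp":[0,0,0],"roll":0.166,"jaw":1},{"dp":[0,0,0],"roll":0.166,"jaw":1},{"dp":[0,0,0],"roll":0.166,"jaw":1},{"dp":[0,0,0],"roll":0.166,"jaw":1},{"dp":[0,0,0],"roll":0.166,"jaw":1},{"dp":[0,0,0],"roll":0.166,"jaw":1},{"dp":[0,0,0],"roll":0.166,"jaw":1},{"dp":[0,0,0],"roll":0.166,"jaw":1},{"dp":[0,0,0],"roll":0,"jaw":1}]' 40
cat >> h.py <<'E'
def to(p,yaw=None):
    "tool-frame shift from the measured TCP to world point p, and roll to a yaw"
    s=r.sense(); R=Ro.from_euler('xyz',s['eef_rot'],degrees=True).as_matrix()
    print('t',round(s['t'],2),'pos',s['tool_pos'].round(4),'rot',s['eef_rot'].round(2),'F',s['contact_force'].round(1),'w',round(s['width'],3),'grip',round(s['grip_force'],1))
    print('dp',(R.T@(np.array(p)-s['tool_pos'])).round(4), 'roll',None if yaw is None else round(np.radians((s['eef_rot'][2]-yaw+180)%360-180),4))
E
python3 -c "
from h import *
to([.5144,.2614,.12],76.1)"
```

```text
t: 1.35
tool_pos: [0.1939, 0.5939, 0.2559]
eef_rot: [180.0, 0.0, 76.4]
contact_force: [-0.7, -0.2, 0.1]
width: 0.999
grip_force: 0.0
t 1.35 pos [0.1939 0.5939 0.2559] rot [1.7998e+02 5.0000e-02 7.6370e+01] F [-0.7 -0.2  0.1] w 0.999 grip 0.0
dp [-0.2475  0.3898  0.1362] roll 0.0047
```

```bash
python3 -m crank '[{"dp":[-0.0206,0.0325,0.0113],"roll":0.005,"jaw":0.7},{"dp":[-0.0206,0.0325,0.0113],"roll":0,"jaw":0.7},{"dp":[-0.0206,0.0325,0.0113],"roll":0,"jaw":0.7},{"dp":[-0.0206,0.0325,0.0113],"roll":0,"jaw":0.7},{"dp":[-0.0206,0.0325,0.0113],"roll":0,"jaw":0.7},{"dp":[-0.0206,0.0325,0.0113],"roll":0,"jaw":0.7},{"dp":[-0.0206,0.0325,0.0113],"roll":0,"jaw":0.7},{"dp":[-0.0206,0.0325,0.0113],"roll":0,"jaw":0.7},{"dp":[-0.0206,0.0325,0.0113],"roll":0,"jaw":0.7},{"dp":[-0.0206,0.0325,0.0113],"roll":0,"jaw":0.7},{"dp":[-0.0206,0.0325,0.0113],"roll":0,"jaw":0.7},{"dp":[-0.0206,0.0325,0.0113],"roll":0,"jaw":0.7}]' 40
python3 -c "
from h import *
to([.5144,.2614,.056],76.1)
for n in ('scene','top'):
    c=cap(n); p=c['R']@np.array([.51,.24,.06])+c['t'];u,v=int(c['fx']*p[0]/p[2]+c['cx']),int(c['fy']*p[1]/p[2]+c['cy'])
    cv2.imwrite('pics/g_%s.png'%n,cv2.resize(c['frame'][v-50:v+50,u-65:u+65],(390,300),interpolation=cv2.INTER_CUBIC))
cv2.imwrite('pics/g.png',np.hstack([cv2.imread('pics/g_scene.png'),cv2.imread('pics/g_top.png')]))
"
```

```text
t: 2.85
tool_pos: [0.5137, 0.2592, 0.1203]
eef_rot: [-180.0, -0.0, 76.3]
contact_force: [1.0, 0.4, -0.0]
width: 0.701
grip_force: 0.0
t 2.85 pos [0.5137 0.2592 0.1203] rot [-1.7999e+02 -1.0000e-02  7.6290e+01] F [ 1.   0.4 -0. ] w 0.701 grip 0.0
dp [0.0023 0.0002 0.0643] roll 0.0034
```

View pics/g.png

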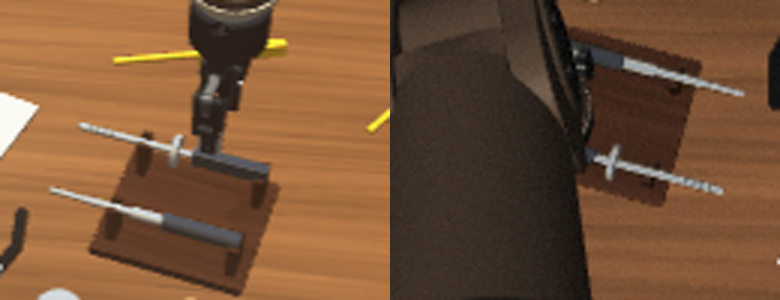

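Picture: the fingers stand above the front half of the dark grip, straddling it and clear of the mandrel. I go down and close.

```bash
python3 -m crank '[{"dp":[0.001,0,0.015],"roll":0,"jaw":0.7},{"dp":[0.001,0,0.015],"roll":0,"jaw":0.7},{"dp":[0,0,0.015],"roll":0,"jaw":0.7},{"dp":[0,0,0.012],"roll":0,"jaw":0.7},{"dp":[0,0,0.007],"roll":0,"jaw":0.7},{"dp":[0,0,0],"roll":0,"jaw":0.3},{"dp":[0,0,0],"roll":0,"jaw":0},{"dp":[0,0,0],"roll":0,"jaw":0},{"dp":[0,0,0],"roll":0,"jaw":0},{"dp":[0,0,0],"roll":0,"jaw":0}]' 60
python3 -c "
from h import *
to([.5144,.2614,.056],76.1)"
```

```text
t: 4.2
tool_pos: [0.5135, 0.2622, 0.0573]
eef_rot: [180.0, -0.0, 76.0]
contact_force: [-1.9, -0.9, 5.6]
width: 0.151
grip_force: 58.8
t 4.2 pos [0.5135 0.2622 0.0573] rot [ 1.7999e+02 -4.0000e-02  7.6030e+01] F [-1.9 -0.9  5.6] w 0.151 grip 58.8
dp [-0.0006  0.0011  0.0013] roll -0.0012
```

```bash
python3 -m crank '[{"dp":[0,0,-0.006],"roll":0,"jaw":0},{"dp":[0,0,-0.012],"roll":0,"jaw":0},{"dp":[0,0,-0.018],"roll":0,"jaw":0},{"dp":[0,0,-0.02],"roll":0,"jaw":0},{"dp":[0,0,-0.02],"roll":0,"jaw":0},{"dp":[0,0,-0.02],"roll":0,"jaw":0},{"dp":[0,0,-0.004],"roll":-0.111,"jaw":0},{"dp":[0,0,0],"roll":-0.111,"jaw":0},{"dp":[0,0,0],"roll":0,"jaw":0}]' 80
python3 -c "
from h import *
to([.5553,.123,.158],88.7)"
```

```text
t: 5.32
tool_pos: [0.5138, 0.262, 0.1579]
eef_rot: [179.9, -0.1, 88.7]
contact_force: [-0.3, -0.0, -0.5]
width: 0.147
grip_force: 78.2
t 5.33 pos [0.5138 0.262  0.1579] rot [ 1.7994e+02 -5.0000e-02  8.8680e+01] F [-0.3 -0.  -0.5] w 0.147 grip 78.2
dp [-0.138   0.0447 -0.0002] roll -0.0003
```

```bash
python3 -m crank '[{"dp":[-0.012,0.005,0],"roll":0,"jaw":0},{"dp":[-0.022,0.007,0],"roll":0,"jaw":0},{"dp":[-0.022,0.007,0],"roll":0,"jaw":0},{"dp":[-0.022,0.007,0],"roll":0,"jaw":0},{"dp":[-0.022,0.007,0],"roll":0,"jaw":0},{"dp":[-0.022,0.007,0],"roll":0,"jaw":0},{"dp":[-0.016,0.005,0],"roll":0,"jaw":0},{"dp":[0,0,0],"roll":0,"jaw":0}]' 80
cat > look.py <<'E'
import sys
from h import *
np.set_printoptions(precision=4,suppress=True)
q=np.array(eval(sys.argv[1])); out=[]
for n,w in (('scene',1),('top',1)):
    c=cap(n); p=c['R']@q+c['t'];u,v=int(c['fx']*p[0]/p[2]+c['cx']),int(c['fy']*p[1]/p[2]+c['cy'])
    v=max(v,50);u=max(u,65)
    im=cv2.resize(c['frame'][v-50:v+50,u-65:u+65],(400,308),interpolation=cv2.INTER_CUBIC)
    print(n,'crop origin',u-65,v-50); out.append(im); np.savez('c_%s.npz'%n,**c)
cv2.imwrite('pics/'+sys.argv[2]+'.png',np.hstack(out))
to([0,0,0])
E
python3 look.py '[.55,.03,.14]' a1
```

```text
t: 6.32
tool_pos: [0.5558, 0.1212, 0.1569]
eef_rot: [180.0, 0.0, 88.5]
contact_force: [0.0, 0.2, -0.8]
width: 0.149
grip_force: 78.2
scene crop origin 163 130
top crop origin 215 140
t 6.42 pos [0.5552 0.1237 0.1567] rot [-179.98   -0.03   88.72] F [-0.4  0.3 -0.3] w 0.148 grip 78.2
dp [-0.1361 -0.5523  0.1567] roll None
```

View pics/a1.png

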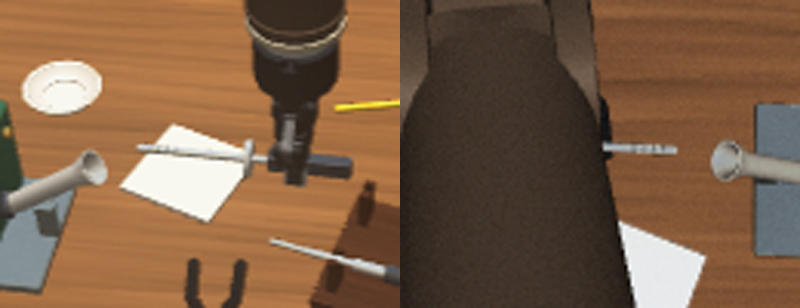

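Picture: the rod is held level, tip at about (139,148) in the scene half and (676,150) in the top half. The mouth is at (94,168) and (728,160). I'll triangulate both points.

```bash
cat >> h.py <<'E'
def tri(A,B,ua,ub):
    Pm=[np.array([[c['fx'],0,c['cx']],[0,c['fy'],c['cy']],[0,0,1]])@np.c_[c['R'],c['t']] for c in (A,B)]
    x=cv2.triangulatePoints(Pm[0],Pm[1],np.array(ua,float),np.array(ub,float)); return (x[:3]/x[3]).ravel()
E
python3 - <<'E'
from h import *
np.set_printoptions(precision=4,suppress=True)
S,T=np.load('c_scene.npz'),np.load('c_top.npz')
f=lambda u,v:(163+u*.325,130+v*.3247); g=lambda u,v:(215+(u-400)*.325,140+v*.3247)
print('tip',tri(S,T,f(139,148),g(676,150)),'mouth',tri(S,T,f(94,168),g(728,160)))
for n,c in(('scene',S),('top',T)):
    X=cloud(c);d=X-np.array([.551,0,.15]);m=(c['z_map']>0)&(abs(d[...,0])<.03)&(X[...,1]>-.045)&(X[...,1]<.05)&(X[...,2]>.12)&(X[...,2]<.17)
    Y=X[m];a=np.linalg.svd(Y-Y.mean(0),full_matrices=False)[2][0];a*=-np.sign(a[1])
    print(n,len(Y),Y.mean(0),a,'ymin',Y[:,1].min())
    m=(c['z_map']>0)&(abs(X[...,0]-.551)<.03)&(X[...,1]>-.11)&(X[...,1]<-.05)&(X[...,2]>.09)&(X[...,2]<.14)
    Y=X[m];print(n,'mouth box',Y.min(0),Y.max(0))
    m&=X[...,2]>.122; print('top rim',X[m].mean(0),m.sum())
E
```

```text
tip [ 0.5534 -0.0298  0.1475] mouth [ 0.5507 -0.0795  0.1123]
scene 75 [0.5561 0.0105 0.1513] [-0.0201 -0.9998  0.0021] ymin -0.02873227437407035
scene mouth box [ 0.5321 -0.1097  0.0914] [ 0.5691 -0.0682  0.1287]
top rim [ 0.5536 -0.0879  0.1255] 11
top 73 [0.5544 0.0022 0.1521] [-0.014  -0.9997  0.0174] ymin -0.02889923564503062
top mouth box [ 0.5339 -0.1091  0.0939] [ 0.5679 -0.0693  0.1321]
top rim [ 0.55   -0.0888  0.1263] 23
```

The rod reads level in both views, and the mouth triangulates to about (0.551, −0.079, 0.115), agreeing with the given height. The rod axis passes about 2 mm to +x of it. I lower the rod, bring the tip into the flare and drop the grip to 20 N so the rod can pivot.

```bash
python3 -m crank '[{"dp":[0,-0.001,0.012],"roll":0,"jaw":0},{"dp":[0,-0.001,0.015],"roll":0,"jaw":0},{"dp":[-0.01,0,0.01],"roll":0,"jaw":0},{"dp":[-0.015,0,0],"roll":0,"jaw":0},{"dp":[-0.015,0,0],"roll":0,"jaw":0},{"dp":[-0.01,0,0],"roll":0,"jaw":0},{"dp":[-0.008,0,0],"roll":0,"jaw":0},{"dp":[-0.005,0,0],"roll":0,"jaw":0},{"dp":[0,0,0],"roll":0,"jaw":0},{"dp":[0,0,0],"roll":0,"jaw":0}]' 20
python3 -c "
from h import *
to([.553,.060,.120],88.7)"
```

```text
t: 7.68
tool_pos: [0.552, 0.0607, 0.1197]
eef_rot: [-180.0, -0.0, 88.8]
contact_force: [-0.3, -0.7, -1.1]
width: 0.153
grip_force: 78.2
t 7.67 pos [0.552  0.0607 0.1197] rot [-1.800e+02 -2.000e-02  8.877e+01] F [-0.3 -0.7 -1.1] w 0.153 grip 78.2
dp [-0.0007  0.001  -0.0003] roll 0.0012
```

```bash
python3 -m crank '[{"dp":[0,0,0],"roll":0,"jaw":0.1},{"dp":[0,0,0],"roll":0,"jaw":0.1}]' 25; python3 -m crank '[{"dp":[-0.0002,0,-0.005],"roll":0,"jaw":0.1},{"dp":[-0.0005,0,-0.006],"roll":0,"jaw":0.1},{"dp":[0,0,0],"roll":0,"jaw":0.1}]' 25; python3 -c "
from h import *
to([.552,.06,.120],88.7)"
```

```text
t: 7.92
tool_pos: [0.552, 0.0605, 0.1197]
eef_rot: [-180.0, -0.0, 88.8]
contact_force: [-0.3, -0.9, -0.4]
width: 0.148
grip_force: 78.2
t: 8.3
tool_pos: [0.5519, 0.0603, 0.131]
eef_rot: [-180.0, -0.1, 88.8]
contact_force: [0.5, 3.9, -6.3]
width: 0.15
grip_force: 77.4
t 8.3 pos [0.5519 0.0603 0.131 ] rot [-1.800e+02 -7.000e-02  8.876e+01] F [ 0.5  3.9 -6.3] w 0.15 grip 77.4
dp [-0.0003  0.0001  0.011 ] roll 0.001
```

```bash
python3 -m crank '[{"dp":[-0.001,0,-0.0056],"roll":0,"jaw":0.1},{"dp":[-0.0015,0,-0.0056],"roll":0,"jaw":0.1},{"dp":[-0.002,0,-0.0056],"roll":0,"jaw":0.1},{"dp":[0,0,0],"roll":0,"jaw":0.1}]' 20; python3 look.py '[.55,.03,.14]' a2
```

```text
t: 8.8
tool_pos: [0.5519, 0.0574, 0.1481]
eef_rot: [180.0, -0.2, 88.8]
contact_force: [-0.7, 8.8, -3.4]
width: 0.149
grip_force: 77.1
scene crop origin 163 130
top crop origin 215 140
t 8.9 pos [0.5519 0.0574 0.1479] rot [180.    -0.16  88.84] F [-0.7  9.9 -3.1] w 0.147 grip 77.1
dp [-0.0689 -0.5506  0.1476] roll None
```

View pics/a2.png

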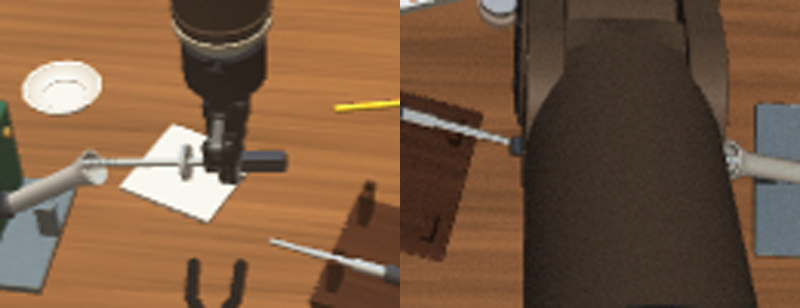

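Picture: the tip is inside the flare at about (100,163). The rod has tipped by only a few degrees, with about 10 N mostly along the rod. I'll measure its slope.

```bash
cat > ang.py <<'E'
from h import *
np.set_printoptions(precision=4,suppress=True)
def slope(c,t):
    X=cloud(c);hsv=cv2.cvtColor(c['frame'],cv2.COLOR_BGR2HSV)
    o=X[...,1]+.079;lim=(t[1]+.079)
    m=(c['z_map']>0)&(abs(X[...,0]-t[0])<.012)&(o>.013)&(o<lim-.062)&(X[...,2]>.08)&(X[...,2]<t[2]+.02)
    Y=X[m]
    if len(Y)<15: return None
    p=np.polyfit(Y[:,1],Y[:,2],1)
    for _ in range(3):
        e=abs(Y[:,2]-np.polyval(p,Y[:,1])); k=e<.004; p=np.polyfit(Y[k,1],Y[k,2],1)
    px=np.polyfit(Y[k,1],Y[k,0],1)
    return k.sum(),'tilt',np.degrees(np.arctan(p[0])),'h at o=0',np.polyval(p,-.079)-.115,'at G',np.polyval(p,t[1])-t[2]+.006,'x at o=0',np.polyval(px,-.079),'dx/dy',px[0]
if __name__=='__main__':
    t=r.sense()['tool_pos']
    c=cap('scene');print(slope(c,t)); to(t)
E
python3 ang.py
```

```text
(np.int64(47), 'tilt', np.float64(7.1642015222162465), 'h at o=0', np.float64(0.007935327903852984), 'at G', np.float64(-0.001771789411289226), 'x at o=0', np.float64(0.5545767691559307), 'dx/dy', np.float64(-0.04832701284915786))
t 8.95 pos [0.5519 0.0574 0.1478] rot [180.    -0.15  88.84] F [-0.3  9.  -2.5] w 0.143 grip 77.1
dp [ 0. -0. -0.] roll None
```

```bash
python3 -m crank '[{"dp":[0.002,0,-0.003],"roll":0,"jaw":0.1},{"dp":[0,0,-0.005],"roll":0,"jaw":0.1},{"dp":[-0.001,0,-0.005],"roll":0,"jaw":0.1},{"dp":[-0.001,0,-0.005],"roll":0,"jaw":0.1},{"dp":[-0.002,0,-0.005],"roll":0,"jaw":0.1},{"dp":[0,0,0],"roll":0,"jaw":0.1}]' 20; python3 ang.py
```

```text
t: 9.7
tool_pos: [0.552, 0.0534, 0.1712]
eef_rot: [180.0, -0.1, 88.7]
contact_force: [-1.2, 5.9, -3.2]
width: 0.149
grip_force: 76.3
(np.int64(47), 'tilt', np.float64(15.363201734368054), 'h at o=0', np.float64(0.011196104374227397), 'at G', np.float64(-0.0026358574498497375), 'x at o=0', np.float64(0.5519675975109202), 'dx/dy', np.float64(0.014970075904542145))
t 9.75 pos [0.5519 0.0534 0.171 ] rot [179.98  -0.06  88.74] F [-1.3  6.  -4.8] w 0.143 grip 76.3
dp [-0.      0.0001 -0.0002] roll None
```

```bash
python3 -m crank '[{"dp":[0.001,0,0.005],"roll":0,"jaw":0.1},{"dp":[0,0,0.005],"roll":0,"jaw":0.1},{"dp":[-0.003,0,0],"roll":0,"jaw":0.1},{"dp":[0,0,0],"roll":0,"jaw":0.1}]' 20; python3 ang.py; python3 -m crank '[{"dp":[-0.0015,0,-0.004],"roll":0,"jaw":0.1},{"dp":[-0.0015,0,-0.004],"roll":0,"jaw":0.1},{"dp":[-0.002,0,-0.004],"roll":0,"jaw":0.1},{"dp":[-0.002,0,-0.004],"roll":0,"jaw":0.1},{"dp":[-0.002,0,-0.004],"roll":0,"jaw":0.1},{"dp":[0,0,0],"roll":0,"jaw":0.1}]' 20; python3 ang.py
```

```text
t: 10.25
tool_pos: [0.552, 0.0499, 0.1607]
eef_rot: [180.0, 0.0, 88.7]
contact_force: [-0.2, 0.6, -1.7]
width: 0.148
grip_force: 76.7
(np.int64(38), 'tilt', np.float64(18.548707744056948), 'h at o=0', np.float64(0.0011233164257634931), 'at G', np.float64(0.004711525235155023), 'x at o=0', np.float64(0.5516268005002954), 'dx/dy', np.float64(0.030869031969898094))
t 10.3 pos [0.552  0.0503 0.1607] rot [179.98   0.02  88.69] F [-0.8 -0.2 -1.1] w 0.145 grip 76.7
dp [-0.0003 -0.      0.    ] roll None
t: 11.05
tool_pos: [0.5515, 0.0437, 0.181]
eef_rot: [-180.0, -0.1, 88.8]
contact_force: [-0.6, 6.2, -4.3]
width: 0.148
grip_force: 75.9
(np.int64(36), 'tilt', np.float64(24.302038139449785), 'h at o=0', np.float64(0.006934373795328838), 'at G', np.float64(0.0023692359655819954), 'x at o=0', np.float64(0.550439598413068), 'dx/dy', np.float64(0.07022635918480598))
t 11.1 pos [0.5515 0.0437 0.1809] rot [-180.     -0.13   88.8 ] F [-1.   6.4 -3.7] w 0.152 grip 75.9
dp [-0.      0.     -0.0001] roll None
```

```bash
python3 -m crank '[{"dp":[0,0,0.004],"roll":0,"jaw":0.1},{"dp":[-0.003,0,-0.002],"roll":0,"jaw":0.1},{"dp":[-0.003,0,-0.003],"roll":0,"jaw":0.1},{"dp":[-0.003,0,-0.003],"roll":0,"jaw":0.1},{"dp":[-0.003,0,-0.003],"roll":0,"jaw":0.1},{"dp":[0,0,0],"roll":0,"jaw":0.1}]' 20; python3 ang.py;  python3 -m crank '[{"dp":[-0.002,0,-0.003],"roll":0,"jaw":0.1},{"dp":[-0.002,0,-0.003],"roll":0,"jaw":0.1},{"dp":[-0.002,0,-0.002],"roll":0,"jaw":0.1},{"dp":[0,0,0],"roll":0,"jaw":0.1}]' 20; python3 ang.py
```

```text
t: 11.85
tool_pos: [0.5519, 0.0318, 0.1884]
eef_rot: [179.9, -0.1, 88.8]
contact_force: [0.2, 7.3, -1.4]
width: 0.15
grip_force: 75.7
(np.int64(28), 'tilt', np.float64(27.08398619404683), 'h at o=0', np.float64(0.005777174354429801), 'at G', np.float64(-0.004971153930995542), 'x at o=0', np.float64(0.5528972884643434), 'dx/dy', np.float64(0.017641362138261417))
t 11.9 pos [0.5519 0.0318 0.1883] rot [179.92  -0.14  88.83] F [-0.2  8.6 -0.3] w 0.15 grip 75.7
dp [ 0.      0.     -0.0001] roll None
t: 12.4
tool_pos: [0.5517, 0.0258, 0.1962]
eef_rot: [179.9, -0.1, 88.8]
contact_force: [0.1, 7.3, -1.7]
width: 0.146
grip_force: 75.3
(np.int64(24), 'tilt', np.float64(32.64216767077967), 'h at o=0', np.float64(0.0056915263257340115), 'at G', np.float64(-0.002444043119821276), 'x at o=0', np.float64(0.5522495859353245), 'dx/dy', np.float64(0.03384569873313216))
t 12.45 pos [0.5517 0.0258 0.1962] rot [179.92  -0.14  88.82] F [ 1.3  8.1 -1.6] w 0.147 grip 75.3
dp [-0.     -0.     -0.0001] roll None
```

```bash
python3 -m crank '[{"dp":[0,0,0.002],"roll":0,"jaw":0.1},{"dp":[-0.002,0,0.0014],"roll":0,"jaw":0.1},{"dp":[-0.003,0,0.0021],"roll":0,"jaw":0.1},{"dp":[0,0,0],"roll":0,"jaw":0.1}]' 20; python3 look.py '[.55,.0,.16]' a3; python3 -c "
from ang import *
print(slope(np.load('c_scene.npz'),r.sense()['tool_pos']))"
```

```text
t: 12.95
tool_pos: [0.5512, 0.0193, 0.1902]
eef_rot: [180.0, -0.0, 88.8]
contact_force: [1.3, 3.2, -5.9]
width: 0.145
grip_force: 74.9
scene crop origin 152 124
top crop origin 228 139
t 13.05 pos [0.5512 0.0192 0.1901] rot [179.98  -0.02  88.75] F [ 1.6  3.7 -5.6] w 0.148 grip 75.0
dp [-0.0313 -0.5508  0.1899] roll None
(np.int64(17), 'tilt', np.float64(27.58347584391873), 'h at o=0', np.float64(0.006384587943810374), 'at G', np.float64(-0.011452914552668536), 'x at o=0', np.float64(0.5543783478044463), 'dx/dy', np.float64(-0.04492541737618114))
```

View pics/a3.png

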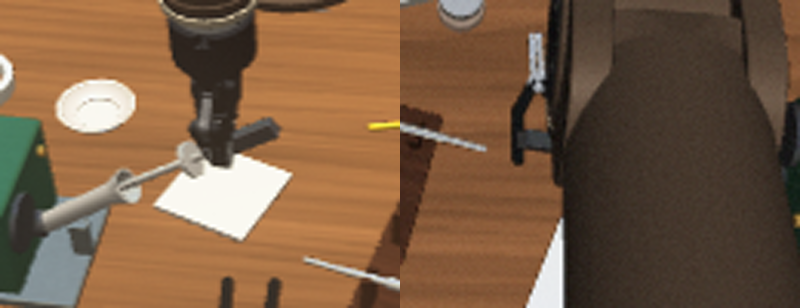

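Picture: the rod is nearly in line with the tube, with its tip at the bore entry. The collar at (190,157) is still well short of the mouth at (124,188). I carry on along the tube axis.

```bash
python3 -m crank '[{"dp":[-0.0033,0,0.0023],"roll":0,"jaw":0.1},{"dp":[-0.0041,0,0.0029],"roll":0,"jaw":0.1},{"dp":[-0.0041,0,0.0029],"roll":0,"jaw":0.1},{"dp":[0,0,0],"roll":0,"jaw":0.1}]' 20; python3 -m crank '[{"dp":[-0.0041,0,0.0029],"roll":0,"jaw":0.1},{"dp":[-0.0041,0,0.0029],"roll":0,"jaw":0.1},{"dp":[0,0,0],"roll":0,"jaw":0.1}]' 20;python3 -c "
from h import *
to([.551,-.079+.0385,.115+.027+.006],88.7)"
```

```text
t: 13.55
tool_pos: [0.5506, 0.0073, 0.1818]
eef_rot: [-180.0, 0.0, 88.7]
contact_force: [0.6, 2.6, -6.5]
width: 0.148
grip_force: 75.0
t: 13.92
tool_pos: [0.5505, -0.0009, 0.176]
eef_rot: [-180.0, 0.0, 88.7]
contact_force: [0.2, 3.3, -6.0]
width: 0.149
grip_force: 75.0
t 13.93 pos [ 0.5505 -0.0009  0.176 ] rot [-1.7998e+02  1.0000e-02  8.8720e+01] F [ 0.2  3.3 -6. ] w 0.149 grip 75.0
dp [-0.0395  0.0014  0.028 ] roll 0.0003
```

```bash
python3 -m crank '[{"dp":[-0.0041,0,0.0034],"roll":0,"jaw":0.1},{"dp":[-0.0041,0,0.0031],"roll":0,"jaw":0.1},{"dp":[-0.0041,0,0.0029],"roll":0,"jaw":0.1},{"dp":[-0.0041,0,0.0029],"roll":0,"jaw":0.1},{"dp":[0,0,0],"roll":0,"jaw":0.1}]' 20; python3 -m crank '[{"dp":[-0.0041,0,0.0029],"roll":0,"jaw":0.1},{"dp":[-0.0041,0,0.0029],"roll":0,"jaw":0.1},{"dp":[-0.0041,0,0.0029],"roll":0,"jaw":0.1},{"dp":[0,0,0],"roll":0,"jaw":0.1}]' 20;python3 -c "
from h import *
to([.551,-.079+.0385,.115+.027+.006],88.7)"
```

```text
t: 14.55
tool_pos: [0.5501, -0.0181, 0.1635]
eef_rot: [-180.0, 0.1, 88.7]
contact_force: [1.1, 0.3, -6.3]
width: 0.144
grip_force: 74.9
t: 15.05
tool_pos: [0.5498, -0.0305, 0.1548]
eef_rot: [-180.0, 0.0, 88.7]
contact_force: [0.2, 0.9, -6.6]
width: 0.149
grip_force: 74.9
t 15.05 pos [ 0.5498 -0.0305  0.1548] rot [-1.7998e+02  5.0000e-02  8.8680e+01] F [ 0.2  0.9 -6.6] w 0.149 grip 74.9
dp [-0.01    0.0014  0.0068] roll -0.0004
```

```bash
for i in 1; do python3 -m crank '[{"dp":[-0.0025,0,0.0017],"roll":0,"jaw":0.1},{"dp":[-0.0025,0,0.0017],"roll":0,"jaw":0.1},{"dp":[0,0,0],"roll":0,"jaw":0.1}]'; done; python3 -m crank '[{"dp":[-0.0012,0,0.0009],"roll":0,"jaw":0.1},{"dp":[-0.0012,0,0.0009],"roll":0,"jaw":0.1},{"dp":[0,0,0],"roll":0,"jaw":0.1}]'; python3 look.py '[.55,-.04,.14]' a4
```

```text
t: 15.42
tool_pos: [0.5499, -0.0348, 0.1516]
eef_rot: [-180.0, 0.0, 88.7]
contact_force: [1.1, 2.4, -6.1]
width: 0.147
grip_force: 75.1
t: 15.8
tool_pos: [0.5499, -0.037, 0.1499]
eef_rot: [180.0, 0.0, 88.7]
contact_force: [0.4, 3.8, -3.5]
width: 0.149
grip_force: 75.2
scene crop origin 139 128
top crop origin 242 140
t 15.9 pos [ 0.5499 -0.037   0.1499] rot [179.99   0.01  88.73] F [ 0.2  2.9 -4.2] w 0.148 grip 75.2
dp [ 0.0248 -0.5506  0.1498] roll None
```

View pics/a4.png

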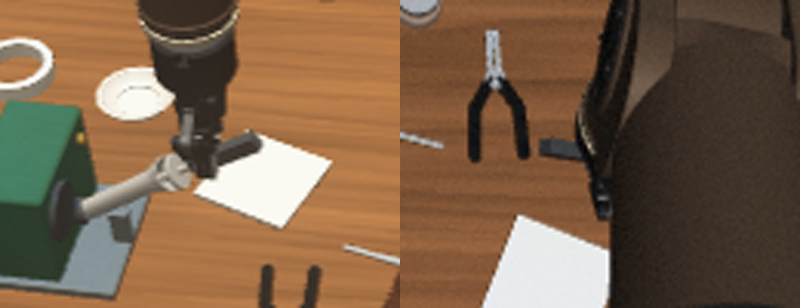

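Picture: the collar is at the rim, or within a few mm of it, at about (175,172). The axial force has started to rise. I'll use small steps until there is clear contact.

```bash
python3 -m crank '[{"dp":[-0.0008,0,0.0006],"roll":0,"jaw":0.1},{"dp":[-0.0008,0,0.0006],"roll":0,"jaw":0.1},{"dp":[0,0,0],"roll":0,"jaw":0.1}]';  python3 -m crank '[{"dp":[-0.0008,0,0.0006],"roll":0,"jaw":0.1},{"dp":[-0.0008,0,0.0006],"roll":0,"jaw":0.1},{"dp":[0,0,0],"roll":0,"jaw":0.1}]'
```

```text
t: 16.27
tool_pos: [0.5498, -0.0386, 0.1487]
eef_rot: [180.0, 0.0, 88.7]
contact_force: [1.1, 3.1, -2.9]
width: 0.142
grip_force: 75.2
t: 16.65
tool_pos: [0.5498, -0.0402, 0.1474]
eef_rot: [-180.0, 0.0, 88.7]
contact_force: [0.8, 3.2, -3.0]
width: 0.145
grip_force: 75.2
```

```bash
python3 -m crank '[{"dp":[-0.0008,0,0.0006],"roll":0,"jaw":0.1},{"dp":[-0.0008,0,0.0006],"roll":0,"jaw":0.1},{"dp":[0,0,0],"roll":0,"jaw":0.1}]';  python3 -m crank '[{"dp":[-0.0008,0,0.0006],"roll":0,"jaw":0.1},{"dp":[0,0,0],"roll":0,"jaw":0.1}]'
```

```text
t: 17.02
tool_pos: [0.5498, -0.0418, 0.1463]
eef_rot: [180.0, 0.0, 88.7]
contact_force: [0.5, 2.9, -3.6]
width: 0.151
grip_force: 75.2
t: 17.27
tool_pos: [0.5498, -0.0421, 0.1459]
eef_rot: [180.0, -0.0, 88.7]
contact_force: [-0.6, 4.4, 0.9]
width: 0.149
grip_force: 75.9
```

```bash
python3 -m crank '[{"dp":[-0.0008,0,0.0006],"roll":0,"jaw":0.1},{"dp":[0,0,0],"roll":0,"jaw":0.1}]'; python3 - <<'E'
from h import *
to([0,0,0]); c=cap('scene'); q=np.array([.55,-.07,.12]); p=c['R']@q+c['t'];u,v=int(c['fx']*p[0]/p[2]+c['cx']),int(c['fy']*p[1]/p[2]+c['cy'])
cv2.imwrite('pics/a5.png',cv2.resize(c['frame'][v-30:v+30,u-40:u+40],(640,480),interpolation=cv2.INTER_CUBIC))
E
```

```text
t: 17.52
tool_pos: [0.5499, -0.042, 0.1458]
eef_rot: [180.0, -0.1, 88.8]
contact_force: [-2.9, 8.4, 5.9]
width: 0.146
grip_force: 76.6
t 17.52 pos [ 0.5499 -0.042   0.1458] rot [ 1.7998e+02 -1.0000e-01  8.8780e+01] F [-2.9  8.4  5.9] w 0.146 grip 76.6
dp [ 0.0301 -0.5508  0.1456] roll None
```

View pics/a5.png

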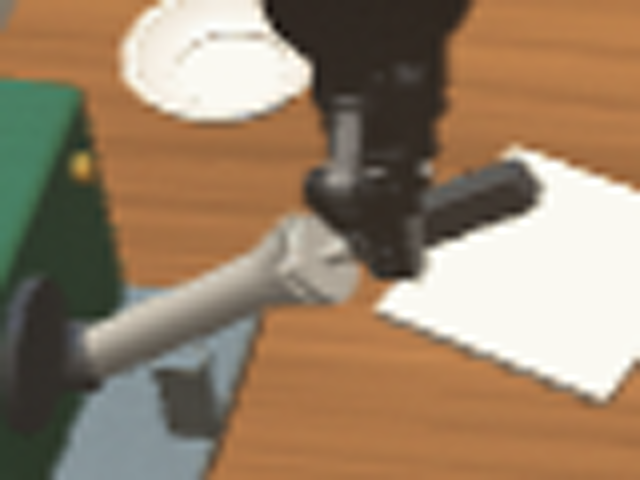

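Picture: the collar sits flush on the rim at about (320,265). The arm has stopped advancing at about 10 N axial, so it is seated. Now I draw back along the axis, keeping the tip in the flare so I can level the rod there.

```bash
python3 -m crank '[{"dp":[0.002,0,-0.0014],"roll":0,"jaw":0.1},{"dp":[0.0041,0,-0.0029],"roll":0,"jaw":0.1},{"dp":[0.005,0,-0.0035],"roll":0,"jaw":0.1},{"dp":[0.005,0,-0.0035],"roll":0,"jaw":0.1},{"dp":[0.005,0,-0.0035],"roll":0,"jaw":0.1},{"dp":[0.005,0,-0.0035],"roll":0,"jaw":0.1},{"dp":[0.005,0,-0.0035],"roll":0,"jaw":0.1},{"dp":[0.005,0,-0.0035],"roll":0,"jaw":0.1},{"dp":[0,0,0],"roll":0,"jaw":0.1}]'
python3 -c "
from h import *
to([.5515,-.079+.112,.115+.078+.006],88.7)"
```

```text
t: 18.7
tool_pos: [0.5509, -0.006, 0.1709]
eef_rot: [180.0, -0.1, 88.8]
contact_force: [-0.6, 1.7, -2.2]
width: 0.15
grip_force: 75.2
t 18.7 pos [ 0.5509 -0.006   0.1709] rot [ 1.7996e+02 -6.0000e-02  8.8800e+01] F [-0.6  1.7 -2.2] w 0.15 grip 75.2
dp [ 0.0391 -0.0002 -0.0281] roll 0.0017
```

```bash
python3 -m crank '[{"dp":[0.0049,0,-0.0035],"roll":0,"jaw":0.1},{"dp":[0.0049,0,-0.0035],"roll":0,"jaw":0.1},{"dp":[0.0049,0,-0.0035],"roll":0,"jaw":0.1},{"dp":[0.0049,0,-0.0035],"roll":0,"jaw":0.1},{"dp":[0.0049,0,-0.0035],"roll":0,"jaw":0.1},{"dp":[0.0049,0,-0.0035],"roll":0,"jaw":0.1},{"dp":[0.0049,0,-0.0035],"roll":0,"jaw":0.1},{"dp":[0.0045,0,-0.0035],"roll":0,"jaw":0.1},{"dp":[0,0,0],"roll":0,"jaw":0.1}]'; python3 ang.py
python3 -m crank '[{"dp":[0.0025,0,0.005],"roll":0,"jaw":0.1},{"dp":[0.0025,0,0.0055],"roll":0,"jaw":0.1},{"dp":[0.0025,0,0.0055],"roll":0,"jaw":0.1},{"dp":[0.0025,0,0.0055],"roll":0,"jaw":0.1},{"dp":[0.0025,0,0.006],"roll":0,"jaw":0.1},{"dp":[0,0,0],"roll":0,"jaw":0.1}]'; python3 ang.py
```

```text
t: 19.82
tool_pos: [0.5519, 0.0321, 0.199]
eef_rot: [179.9, -0.0, 88.8]
contact_force: [-0.5, 0.2, -1.4]
width: 0.151
grip_force: 75.1
(np.int64(26), 'tilt', np.float64(30.732047662852537), 'h at o=0', np.float64(0.007909777333357279), 'at G', np.float64(-0.004043033742369922), 'x at o=0', np.float64(0.552482204643093), 'dx/dy', np.float64(0.025009200588045597))
t 19.88 pos [0.5517 0.0317 0.1988] rot [179.95  -0.    88.75] F [-0.  -0.5 -1.8] w 0.149 grip 75.1
dp [ 0.0003  0.0002 -0.0002] roll None
t: 20.62
tool_pos: [0.5518, 0.0442, 0.1706]
eef_rot: [-180.0, 0.0, 88.8]
contact_force: [-0.2, -0.2, 3.3]
width: 0.15
grip_force: 75.1
(np.int64(37), 'tilt', np.float64(18.389651517771927), 'h at o=0', np.float64(-0.00429014435843228), 'at G', np.float64(-0.012892976583884058), 'x at o=0', np.float64(0.5541401360747183), 'dx/dy', np.float64(-0.027574816249435228))
t 20.68 pos [0.5518 0.0441 0.1708] rot [179.99   0.01  88.74] F [ 1.8 -0.5  3.4] w 0.151 grip 75.1
dp [ 0.0001 -0.      0.0002] roll None
```

```bash
python3 -m crank '[{"dp":[0.0016,0,0.006],"roll":0,"jaw":0.1},{"dp":[0.0016,0,0.006],"roll":0,"jaw":0.1},{"dp":[0.0015,0,0.006],"roll":0,"jaw":0.1},{"dp":[0.0015,0,0.006],"roll":0,"jaw":0.1},{"dp":[0.001,0,0.006],"roll":0,"jaw":0.1},{"dp":[0,0,0],"roll":0,"jaw":0.1}]'; python3 ang.py
python3 -m crank '[{"dp":[0.0008,0,0.006],"roll":0,"jaw":0.1},{"dp":[0.0006,0,0.006],"roll":0,"jaw":0.1},{"dp":[0.0004,0,0.006],"roll":0,"jaw":0.1},{"dp":[0,0,0.006],"roll":0,"jaw":0.1},{"dp":[0,0,0],"roll":0,"jaw":0.1}]'; python3 ang.py
```

```text
t: 21.42
tool_pos: [0.5515, 0.0515, 0.1403]
eef_rot: [-179.9, 0.0, 88.7]
contact_force: [0.0, -0.2, 3.0]
width: 0.15
grip_force: 74.6
(np.int64(41), 'tilt', np.float64(11.918301530252563), 'h at o=0', np.float64(-0.00930336642837333), 'at G', np.float64(-0.0010724476155388792), 'x at o=0', np.float64(0.5518154179676239), 'dx/dy', np.float64(0.011814783236443423))
t 21.48 pos [0.5515 0.0514 0.1405] rot [-179.95    0.     88.73] F [0.8 0.5 1.2] w 0.147 grip 74.6
dp [ 0.0001 -0.0001  0.0002] roll None
t: 22.1
tool_pos: [0.5519, 0.0534, 0.1167]
eef_rot: [-180.0, -0.0, 88.8]
contact_force: [0.1, 1.0, 3.2]
width: 0.146
grip_force: 75.0
(np.int64(42), 'tilt', np.float64(-1.0939770899776435), 'h at o=0', np.float64(-0.00568947542781803), 'at G', np.float64(-0.003959209180613437), 'x at o=0', np.float64(0.552629661266216), 'dx/dy', np.float64(0.0015617016327004272))
t 22.15 pos [0.5519 0.0534 0.1169] rot [180.    -0.01  88.74] F [0.9 1.7 3.3] w 0.144 grip 75.0
dp [ 0.     -0.      0.0002] roll None
```

The rod is level again, within a couple of degrees. I pull it clear and measure it in free air.

```bash
python3 -m crank '[{"dp":[0.003,0,-0.001],"roll":0,"jaw":0.1},{"dp":[0.008,0,0],"roll":0,"jaw":0.1},{"dp":[0.012,0,0],"roll":0,"jaw":0.1},{"dp":[0.014,0,-0.002],"roll":0,"jaw":0.1},{"dp":[0.014,0,-0.01],"roll":0,"jaw":0.1},{"dp":[0.01,0,-0.015],"roll":0,"jaw":0.1},{"dp":[0.005,0,-0.01],"roll":0,"jaw":0.1},{"dp":[0,0,0],"roll":0,"jaw":0.1},{"dp":[0,0,0],"roll":0,"jaw":0.1}]'
cat > fr.py <<'E'
from ang import *
t=r.sense()['tool_pos']
for n in('scene','top'):
    c=cap(n);X=cloud(c);m=(c['z_map']>0)&(abs(X[...,0]-t[0])<.02)&(X[...,1]<t[1]-.065)&(X[...,1]>t[1]-.19)&(abs(X[...,2]-t[2])<.035)
    Y=X[m]
    if len(Y)<15: print(n,'few');continue
    p=np.polyfit(Y[:,1],Y[:,2],1);k=abs(Y[:,2]-np.polyval(p,Y[:,1]))<.005;p=np.polyfit(Y[k,1],Y[k,2],1);q=np.polyfit(Y[k,1],Y[k,0],1)
    y=Y[k,1].min();print(n,k.sum(),'tilt',np.degrees(np.arctan(p[0])),'tip',np.polyval(q,y),y,np.polyval(p,y),'dx/dy',q[0])
to([.442+t[0]-.5515,-.010+.151,.108+.006],88.7)
E
python3 fr.py
```

```text
t: 23.28
tool_pos: [0.5532, 0.1186, 0.1549]
eef_rot: [-180.0, 0.0, 88.7]
contact_force: [-0.4, -0.1, -1.3]
width: 0.146
grip_force: 74.4
scene 74 tilt 2.298836714285262 tip 0.5518798078779898 -0.03112954665964109 0.14289164421376122 dx/dy 0.03653547820239425
top 66 tilt 1.8062307265768325 tip 0.5508006938999243 -0.030321204218967928 0.14435840516636392 dx/dy 0.03163268321964018
t 23.38 pos [0.553  0.1185 0.1545] rot [-179.96    0.02   88.69] F [ 0.2 -0.2 -0.9] w 0.149 grip 74.4
dp [ 0.02   -0.1098  0.0406] roll -0.0002
```

```bash
python3 -m crank '[{"dp":[0.002,-0.006,0.002],"roll":0,"jaw":0.1},{"dp":[0.002,-0.012,0.004],"roll":0,"jaw":0.1},{"dp":[0.002,-0.015,0.004],"roll":0,"jaw":0.1},{"dp":[0.002,-0.015,0.005],"roll":0,"jaw":0.1},{"dp":[0.002,-0.015,0.005],"roll":0,"jaw":0.1},{"dp":[0.002,-0.015,0.005],"roll":0,"jaw":0.1},{"dp":[0.002,-0.015,0.004],"roll":0,"jaw":0.1},{"dp":[0.002,-0.011,0.003],"roll":0,"jaw":0.1},{"dp":[0.002,-0.0055,0.002],"roll":0,"jaw":0.1},{"dp":[0,0,0],"roll":0,"jaw":0.1},{"dp":[0,0,0],"roll":0,"jaw":0.1},{"dp":[0,0,0],"roll":0,"jaw":0.1}]'
python3 fr.py; python3 look.py '[.46,.03,.1]' a6
```

```text
t: 24.88
tool_pos: [0.4447, 0.1394, 0.121]
eef_rot: [180.0, -0.0, 88.7]
contact_force: [-0.3, -0.7, -1.5]
width: 0.146
grip_force: 74.4
scene 61 tilt 2.4521197627413875 tip 0.44300019038117233 -0.006650595518163096 0.10862239906448709 dx/dy 0.04301957225244981
top 83 tilt 0.9255026784779544 tip 0.4436407619041614 -0.008231115470609358 0.11116893550677023 dx/dy 0.012141650677829081
t 24.98 pos [0.4446 0.1394 0.121 ] rot [179.98  -0.    88.71] F [ 0.4 -0.5 -0.9] w 0.146 grip 74.4
dp [-0.0009 -0.1093  0.0069] roll 0.0002
scene crop origin 168 119
top crop origin 214 175
t 25.07 pos [0.4444 0.1395 0.1209] rot [179.99   0.    88.72] F [-0.4  0.9 -0.9] w 0.147 grip 74.4
dp [-0.1493 -0.4412  0.1209] roll None
```

View pics/a6.png

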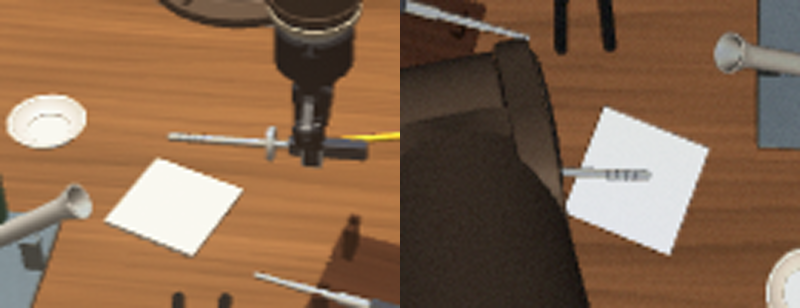

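Picture: the rod is level with its tip at (168,137) in the scene half and (650,175) in the top half, over the middle of the tile. It measures about (0.443, −0.008, 0.109) against a target of (0.442, −0.010, 0.108).

```bash
python3 -c "
from rig import r
print(abs(r.sense()['joint_vel']).max()); print(r.finish_job())"
```

```text
0.06750708253113577
the job is handed in; nothing more can be done
None
```

The gauge rod was slid down the tube until its collar stopped on the rim (about 10 N), drawn right out, and handed in at about 25 s, still gripped, within about 2° of level, with its tip about 10 cm above the middle of the tile.

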